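Sweep spilled nuts into the catch tray

ROBOT

A 7-joint arm with a two-finger parallel gripper is mounted at the origin on a cart in front of the work surface, level with it; the furniture and walls round the work are solid. World frame = base frame: x ahead of the robot, y to its left, z up, the work surface at z = 0. Lengths are in m, angles in degrees, forces in N, time in s.
With the tool pointing down it reaches from about 0.425 to 0.875 m from the base axis. Payload 4.7 kg.
Tool frame: the origin (TCP) lies at the very end of the fingers, on their centre line; the grasp point (between the pads) lies 19 mm behind it; y points along the fingers, z is the direction in which the jaws open and shut, and the axes are right-handed (so a half turn about y gives the same grasp; the last joint's range is limited). The gripper opens to 87 mm and grips with 3 to 60 N. Pads are 19 mm wide; open, the fingers measure 117 mm over their backs; the gripper's body (75 mm by 190 mm) begins 51 mm behind the grasp point.
Start: joints at [-63.02, 18.392, -4.016, 83.108, 1.295, 78.541, -3.26], TCP at [0.287, 0.583, 0.223] pointing down, gripper open.
Joint ranges: [-163.93, 163.93], [-17.29, 119.83], [-79.2, 71.16], [3.27, 140.29], [-89.18, 269.18], [5.43, 117.66], [-154.24, 154.24]. Speed limits (degrees/s): [147.25, 147.25, 180, 180, 180, 180, 180].

INTERFACE

Orientations are given as [roll, pitch, yaw] about the fixed x, y, z axes, in that order (R = Rz(yaw) Ry(pitch) Rx(roll)).
In Python, from cell import env gives the robot as it stands.
- The arm moves only by the shell command python3 -m pendant 'ROWS' [FORCE]. ROWS is JSON, one flat list of numbers, 7 for each row, row after row: the shift along the world's x, y, z in units of 40 mm (1.0 is 40 mm), then the turn, a rotation vector about the world's x, y, z in units of 10 degrees (1.0 is 10 degrees), then the finger opening in mm, from 0 to 87. In form: [x, y, z, wx, wy, wz, jaw, x, y, z, wx, wy, wz, jaw, ...]. A call has 1 to 10 rows; each row shifts and turns the commanded pose from where the row before left it; what a row does not reach is not made up. A row lasts 1/8 s, in which the tool goes at most 62.5 mm and 10.7 degrees, less where a joint would pass 70% of its speed; a pose out of reach is approached as far as the arm can. A call is refused whole if a number of a shift passes 1 or a number of a turn 1, either way. A call with a gripper value outside its range is refused whole. The fingers move at their own pace and stop on an object; FORCE is the grip in N (left out, the last holds). Time passes only in rows, so rows that do not move let the fingers close. It gives the time, the measured TCP pose, the force and the opening at its end, in the units of the state.
- env.get_obs(): the state, without advancing time (a new reading comes with each control period).
- env.read_camera(name): name is "side" or "top" or "wrist"; returns a dict with "image" (384x512x3 uint8, red, green, blue), "fx", "fy", "cx", "cy" (pixels), "k1" (the pictures are not rectified: a ray, as slopes to the right and down, at radius r is drawn at 1 + k1 r^2 times it, then the intrinsics apply), "cam_to_world" (4x4, takes a point from camera to world coordinates). Camera axes: x right, y up, looking along -z (the intrinsics and any distortion apply to the point x, -y, -z); pixel columns grow to the right and rows downward; lengths in m; the calibration is good to about 2 mm. A picture is of the moment at which its call begins. There is no depth.
- env.sign_off(): hands the job in, once; it reports no verdict.
The state is a dict: "time_s": time; "qpos": joint angles; "joint_velocities": joint speeds; "effort": joint torques, N m; "tool_pos": TCP position; "tool_rot": TCP orientation; "force": force on the tool from outside, world axes, zero at the start; "wrist_torque": the same for the moment, N m; "grip_width": finger opening in m.
Only numpy, scipy, OpenCV 4.12 (cv2) and the standard library are available. Lean on these libraries where they do the work, as an engineer would, in place of code of your own. Each camera call takes 0.05 s, during which the arm holds its last target.

TASK

Three brass hexagon nuts have spilled in front of the open-fronted aluminium catch tray: sweep all three along the bench with the tips of the closed fingers, gently, until each one lies wholly inside the tray's three walls. Push only: do not pinch, pick up or lift a nut. Leave the steel ring gauge that lies among them, and everything else on the bench, where it is.

Things in the scene. Friction and masses are not known exactly. Their poses are not given: they have to be found in the camera images.
- tray: low aluminium catch tray fixed to the bench: left, right and back walls 24 mm high, 5 mm thick; no floor and no lip. Origin on the bench at the centre of the inside; +x points from the open front (x = -60 mm) to the back wall (x = +60 mm); side walls at y = -150 and +150 mm. Outside feet 20 mm wide, 6 mm high. Nuts and gauge start 65 to 100 mm before the front, about 85 mm apart along y, in any order
- nut1_centre (a point): centre (half-way up) of one of three identical brass hexagon nuts, lying flat and loose on the bench: 30 mm across flats, 35 mm across corners, 16 mm high, bore 20 mm (too small for the fingers; solid to touch), about 60 g; the centre is 8 mm above the bench. All three must go into the tray
- nut2_centre (a point): centre (half-way up) of one of three identical brass hexagon nuts, lying flat and loose on the bench: 30 mm across flats, 35 mm across corners, 16 mm high, bore 20 mm (too small for the fingers; solid to touch), about 60 g; the centre is 8 mm above the bench. All three must go into the tray
- nut3_centre (a point): centre (half-way up) of one of three identical brass hexagon nuts, lying flat and loose on the bench: 30 mm across flats, 35 mm across corners, 16 mm high, bore 20 mm (too small for the fingers; solid to touch), about 60 g; the centre is 8 mm above the bench. All three must go into the tray
- ring_gauge: plain steel ring gauge, a round grey ring 54 mm across and 14 mm high, about 190 g, lying flat among the nuts in the row, not to be moved; origin at the centre of its underside
- housing: black moulded housing with two low mounting ears, 105x61x45 mm, on the bench to the right of the tray; not to be moved; origin at the centre of its underside
- marker: marker pen, white with a red cap, 136 mm long along its own y, 18 mm thick, lying on the bench at the near right; not to be moved; origin at the middle of its underside

How it is judged:
By the outcome, as a careful person would: the job done as asked, in the order asked, and still so for the second after the job is handed in, with the robot touching nothing.
It also fails if it takes over 54 s, if anything falls off the work surface, if the arm or the gripper's body presses on something with over 40 N, if the wrist force passes 120 N, or if a joint passes its speed limit or range.

## Working session

There is one attempt and no reset: what is moved stays moved. The work goes in short steps, Python scripts to look and compute and a shell command to move; the robot and the scene stay as the last step left them, time stands still between calls to the robot, and variables do not carry over. Pictures are saved under pics/ and viewed, and the job is handed in when it is done.

```bash
ls; mkdir -p pics; python3 - <<'E'
from cell import env
import cv2
o=env.get_obs(); print({k:o[k] for k in ("time_s","tool_pos","tool_rot","force","grip_width")})
for n in ("top","side"):
    c=env.read_camera(n); cv2.imwrite(f"pics/{n}0.png",c["image"][:,:,::-1]); print(n,c["fx"],c["cx"],c["cy"],c["k1"],c["cam_to_world"])
E
```

```text
pics
{'time_s': 0.0, 'tool_pos': array([0.28651326, 0.58283879, 0.22142759]), 'tool_rot': array([-9.01102284e+01, -7.29134453e-03, -2.61726576e+01]), 'force': array([ 0.33674595, -0.65294329, -0.26041505]), 'grip_width': 0.08702451902473377}
top 356.70974028147344 257.5714271227691 187.65430098664706 0.02230944346926501 [[-0.01424233  0.98667208 -0.16209679  0.37599978]
 [-0.99933931 -0.01946737 -0.0306915  -0.18640362]
 [-0.03343805  0.16155258  0.98629745  0.94872345]
 [ 0.          0.          0.          1.        ]]
side 361.721323908955 251.8062581311176 189.62098733755803 -0.04183699814360464 [[-0.99873148 -0.01703017  0.0473858   0.57249258]
 [ 0.04937172 -0.51609799  0.85510543  0.70689093]
 [ 0.00989313  0.85636023  0.51628411  0.55760174]
 [ 0.          0.          0.          1.        ]]
```

View pics/top0.png

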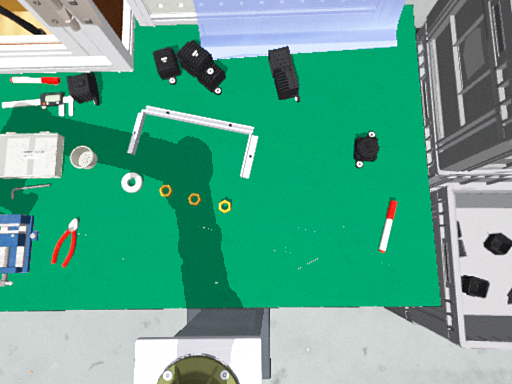

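View pics/side0.png

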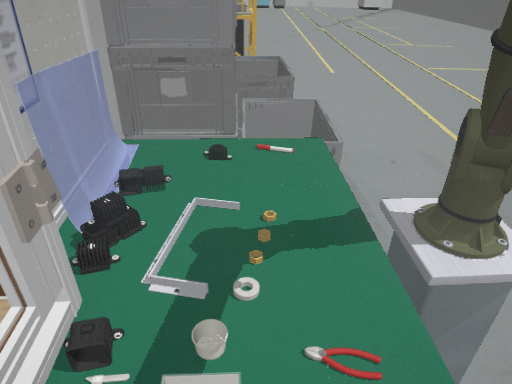

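The top view shows the gauge at the left end of the row (131,182), the nuts at (165,190), (194,199) and (225,206), and the tray behind them with its front ends at about (131,152) and (247,177).

```bash
cat > h.py <<'E'
from cell import env
import cv2, numpy as np
def ray(c,uv):
    K=np.array([[c["fx"],0,c["cx"]],[0,c["fy"],c["cy"]],[0,0,1.]])
    p=cv2.undistortPoints(np.array(uv,float).reshape(-1,1,2),K,np.array([c["k1"],0,0,0.])).reshape(-1,2)
    T=np.array(c["cam_to_world"]); d=np.c_[p[:,0],-p[:,1],-np.ones(len(p))]@T[:3,:3].T
    return T[:3,3],d
def plane(c,uv,z):
    o,d=ray(c,uv); return o+d*((z-o[2])/d[:,2])[:,None]
def nuts(c):
    h=cv2.cvtColor(c["image"],cv2.COLOR_RGB2HSV)
    m=cv2.inRange(h,(15,110,60),(35,255,255)); out=[]
    m=cv2.morphologyEx(m,cv2.MORPH_CLOSE,np.ones((3,3)))
    for k in cv2.findContours(m,cv2.RETR_EXTERNAL,cv2.CHAIN_APPROX_NONE)[0]:
        if cv2.contourArea(k)>30:
            (u,v),r=cv2.minEnclosingCircle(k); out.append((u,v,r))
    return out
def crop(c,x0,y0,x1,y1,s,name):
    cv2.imwrite(name,cv2.resize(c["image"][y0:y1,x0:x1,::-1],None,fx=s,fy=s,interpolation=cv2.INTER_CUBIC))
E
python3 - <<'E'
from h import *
for n in ("top","side"):
    c=env.read_camera(n)
    for q in nuts(c): print(n,np.round(q,1),plane(c,[q[:2]],.010).round(4))
    if n=="top": crop(c,110,90,270,220,5,"pics/t1.png"); 
    else: crop(c,140,190,300,310,5,"pics/s1.png")
E
```

```text
top [224.5 206.    6.3] [[ 0.4827 -0.0687  0.01  ]]
top [194.  199.    6.4] [[0.503  0.0129 0.01  ]]
top [165.5 190.5   6.5] [[0.5274 0.0901 0.01  ]]
top [13.5  5.5 14.6] [[1.0862 0.5518 0.01  ]]
side [255.5 256.5   7.1] [[0.5283 0.0909 0.01  ]]
side [263.5 235.    6.8] [[0.5044 0.0142 0.01  ]]
side [269.5 215.2   5.9] [[ 0.4822 -0.0687  0.01  ]]
side [252.   27.5  27.7] [[ 0.3367 -3.9078  0.01  ]]
```

View pics/t1.png

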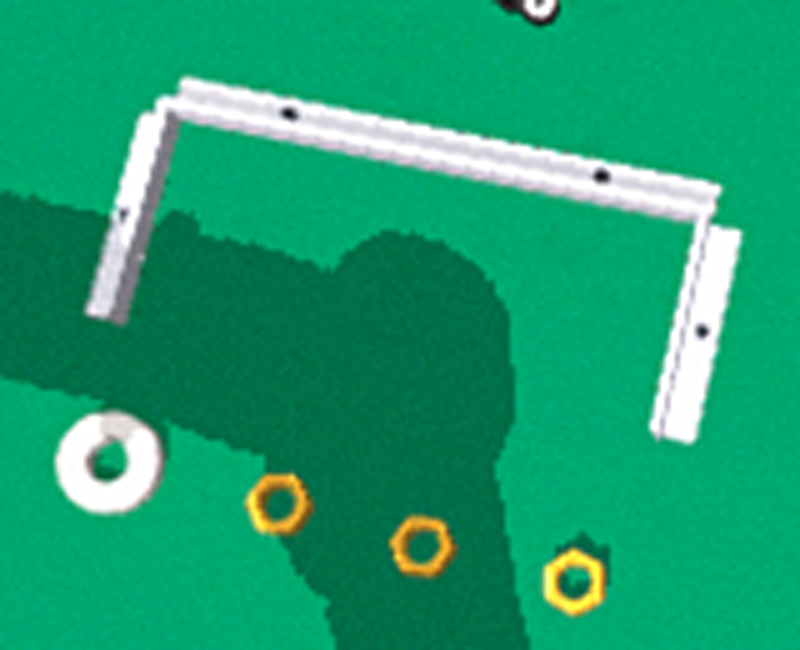

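View pics/s1.png

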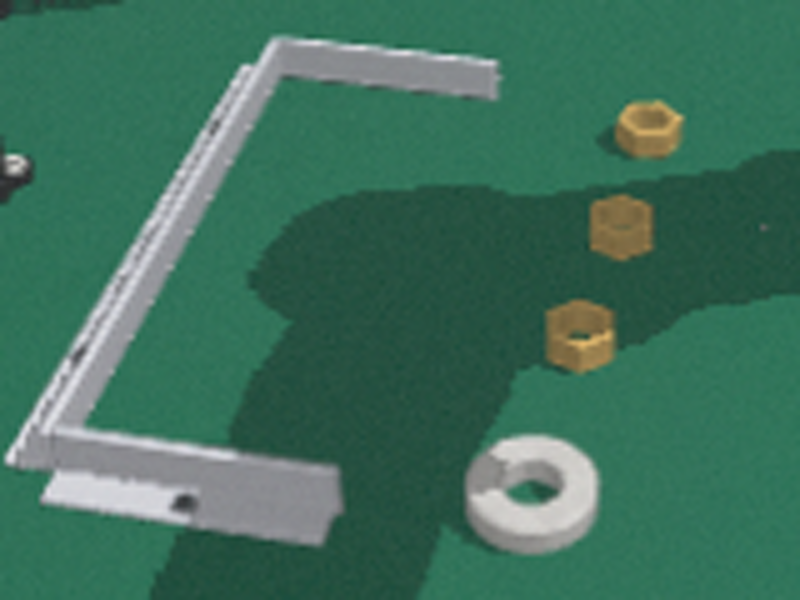

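```bash
python3 - <<'E'
from h import *
c=env.read_camera("top")
f=lambda a,b,z:plane(c,[[110+a/5,90+b/5]],z)[0].round(4)
LF=f(126,324,0);RF=f(652,435,.024);LB=f(180,118,0);RB=f(696,217,.012)
G=f(108,462,.014)
print(LF,RF,LB,RB,"gauge",G)
s=env.read_camera("side")
g=lambda a,b,z:plane(s,[[140+a/5,190+b/5]],z)[0].round(4)
print("side LF outertop",g(338,468,.024),"RF in bottom",g(497,98,0),"in-back-left top",g(55,432,.024),"RB in bot",g(285,72,0),"gauge",g(532,482,.014))
v=(RF-LF)[:2];print(np.linalg.norm(v),np.degrees(np.arctan2(-v[0]*-1,-v[1])))
E
```

```text
[0.6306 0.18   0.    ] [ 0.5574 -0.1126  0.024 ] [0.7492 0.1541 0.    ] [ 0.6805 -0.1365  0.012 ] gauge [0.5506 0.1812 0.014 ]
side LF outertop [0.6298 0.1835 0.024 ] RF in bottom [ 0.5604 -0.1121  0.    ] in-back-left top [0.7465 0.1595 0.024 ] RB in bot [ 0.6782 -0.1419  0.    ] gauge [0.5522 0.1843 0.014 ]
0.3016173071957244 -14.045457970824383
```

```bash
python3 -m pendant '[0.4,-1,0,0,0,0.13,0, 0.4,-1,0,0,0,0.13,0, 0.4,-1,0,0,0,0.13,0, 0.4,-1,0,0,0,0.13,0, 0.4,-1,0,0,0,0.13,0, 0.4,-1,0,0,0,0.13,0, 0.4,-1,0,0,0,0.13,0, 0.4,-1,0,0,0,0.13,0, 0.4,-1,0,0,0,0.13,0, 0.4,-1,0,0,0,0.13,0]' 10
```

```text
time_s: 1.55
tool_pos: [0.4471, 0.182, 0.2228]
tool_rot: [-90.0, -0.0, -13.1]
force: [1.1, 1.2, -0.2]
grip_width: 0.0019
```

```bash
python3 -m pendant '[0.4,-1,0,0,0,0,0, 0.4,-1,0,0,0,0,0, 0,0,-1,0,0,0,0, 0,0,-1,0,0,0,0, 0,0,-1,0,0,0,0, 0,0,-1,0,0,0,0, 0,0,0,0,0,0,0, 0,0,0,0,0,0,0]'
python3 - <<'E'
from h import *
c=env.read_camera("wrist"); cv2.imwrite("pics/w1.png",c["image"][:,:,::-1])
c=env.read_camera("top"); crop(c,110,90,270,220,5,"pics/t2.png"); print(env.get_obs()["tool_pos"])
E
```

```text
time_s: 2.55
tool_pos: [0.4798, 0.1036, 0.064]
tool_rot: [-89.9, -0.1, -13.2]
force: [-0.2, 0.3, -0.1]
grip_width: 0.0005
[0.48035275 0.10384415 0.06462102]
```

View pics/w1.png

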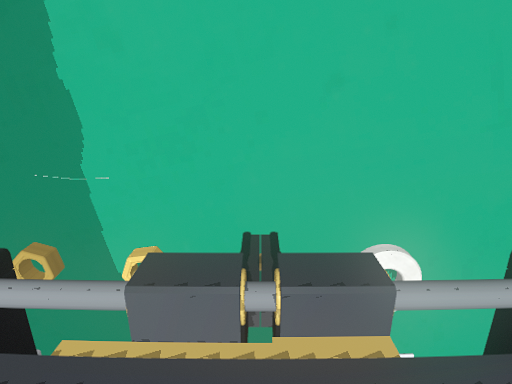

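View pics/t2.png

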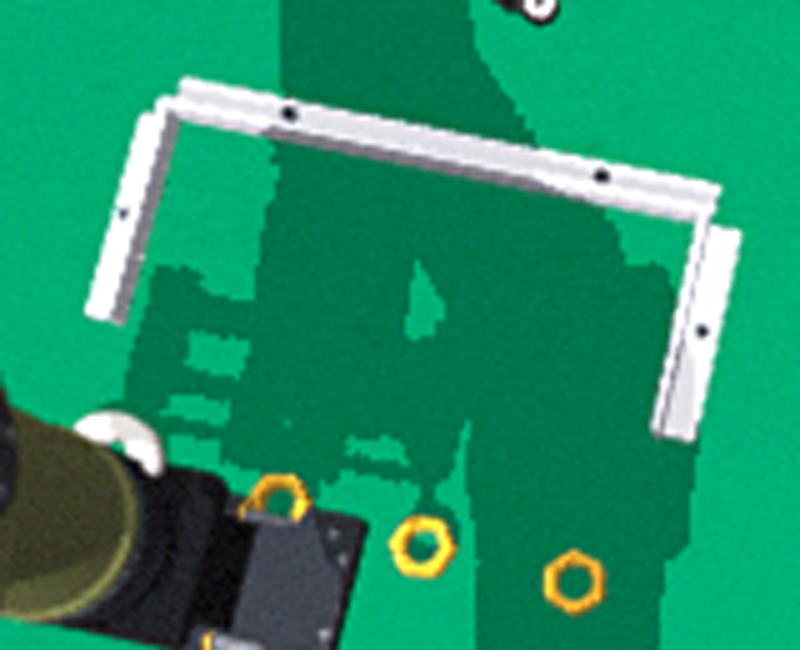

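The row is undisturbed. The fingers are closed, square to the tray and behind the left nut, so I'm lowering them and starting the first slow push.

```bash
python3 -m pendant '[0,-0.05,-0.7,0,0,0,0, 0,0,-0.7,0,0,0,0, 0,0,0,0,0,0,0, 0.15,-0.035,0,0,0,0,0, 0.15,-0.035,0,0,0,0,0, 0.15,-0.035,0,0,0,0,0, 0.15,-0.035,0,0,0,0,0, 0.15,-0.035,0,0,0,0,0, 0.15,-0.035,0,0,0,0,0, 0.15,-0.035,0,0,0,0,0]'
python3 - <<'E'
from h import *
c=env.read_camera("side"); crop(c,140,190,300,310,5,"pics/s3.png"); print(env.get_obs()["tool_pos"],env.get_obs()["force"])
for q in nuts(c): print(np.round(q,1),plane(c,[q[:2]],.010).round(4))
E
```

```text
time_s: 3.9
tool_pos: [0.521, 0.0915, 0.0065]
tool_rot: [-90.0, 0.0, -13.2]
force: [-1.2, -0.6, 1.1]
grip_width: 0.0001
[0.52196767 0.09115237 0.00665337] [ 0.41252093  0.03930118 -0.50024216]
[252.   27.5  27.7] [[ 0.3367 -3.9078  0.01  ]]
```

View pics/s3.png

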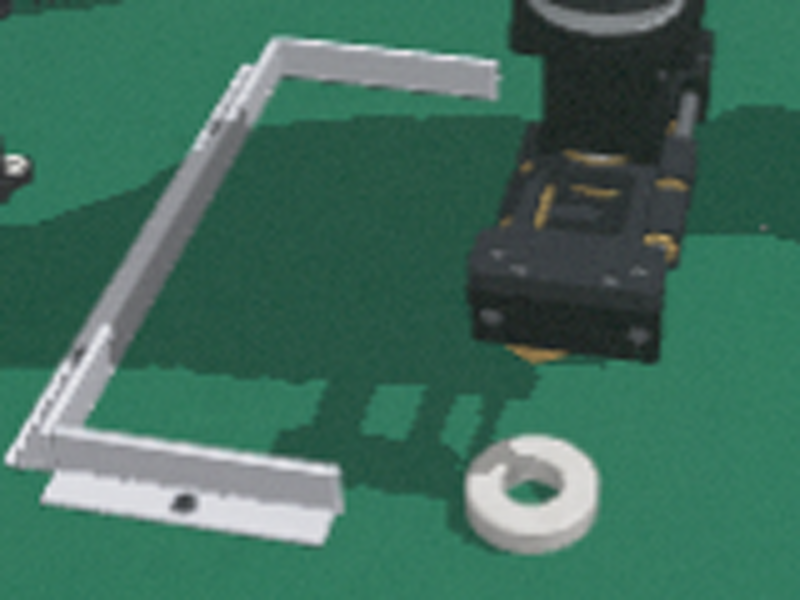

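The side view shows the nut's near edge at crop (535,353), ahead of the fingertips. The gauge is untouched, so I'll continue.

```bash
python3 -m pendant '[0.15,-0.035,0,0,0,0,0, 0.15,-0.035,0,0,0,0,0, 0.15,-0.035,0,0,0,0,0, 0.15,-0.035,0,0,0,0,0, 0.15,-0.035,0,0,0,0,0, 0.15,-0.035,0,0,0,0,0, 0.15,-0.035,0,0,0,0,0, 0.15,-0.035,0,0,0,0,0, 0.15,-0.035,0,0,0,0,0]'
python3 - <<'E'
from h import *
c=env.read_camera("side"); crop(c,140,190,300,310,5,"pics/s4.png"); print(env.get_obs()["tool_pos"],env.get_obs()["force"])
c=env.read_camera("top"); crop(c,110,90,270,220,5,"pics/t4.png")
E
```

```text
time_s: 5.08
tool_pos: [0.5751, 0.0789, 0.0065]
tool_rot: [-90.0, 0.0, -13.2]
force: [-0.5, 0.4, 0.0]
grip_width: 0.0005
[0.57600805 0.07858336 0.00671084] [ 1.59752967 -0.71213833  1.21817388]
```

View pics/s4.png

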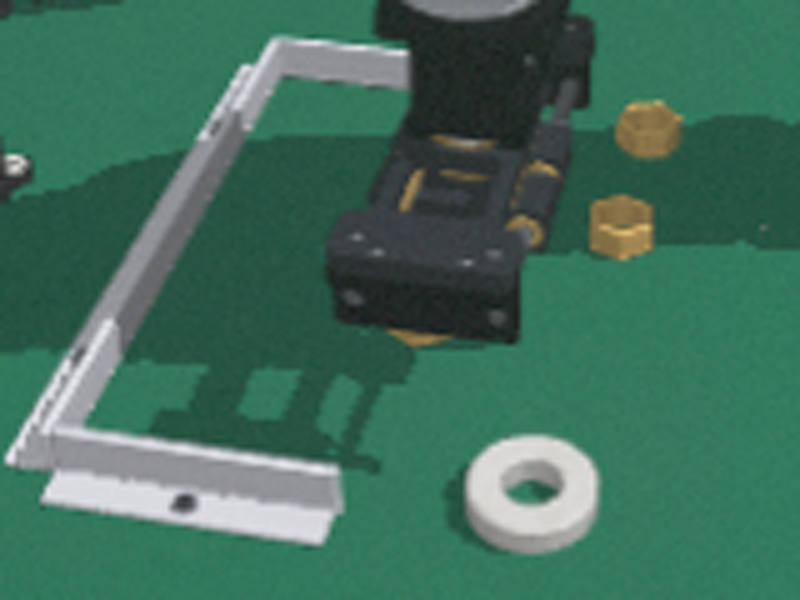

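View pics/t4.png

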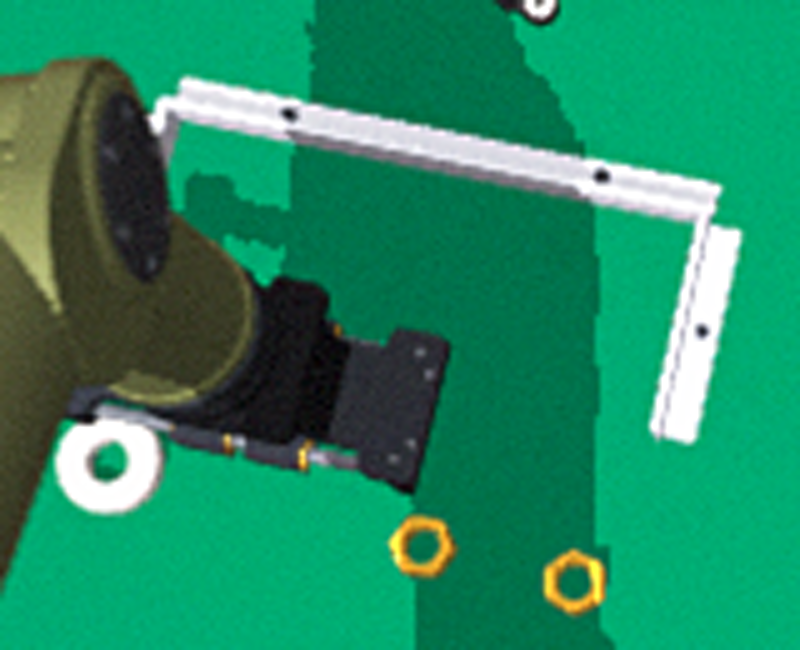

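The nut's edge is still just ahead of the tips at side crop (420,338). I'll finish this push, back off straight and lift clear.

```bash
python3 -m pendant '[0.15,-0.035,0,0,0,0,0, 0.15,-0.035,0,0,0,0,0, 0.15,-0.035,0,0,0,0,0, 0.15,-0.035,0,0,0,0,0, 0.15,-0.035,0,0,0,0,0, 0.15,-0.035,0,0,0,0,0, 0.15,-0.035,0,0,0,0,0, 0.15,-0.035,0,0,0,0,0, 0.1,-0.023,0,0,0,0,0, 0,0,0,0,0,0,0]'
python3 -m pendant '[-0.3,0.07,0,0,0,0,0, -0.5,0.12,0,0,0,0,0, 0,0,0.7,0,0,0,0, 0,0,0.7,0,0,0,0, -0.7,-0.4,0,0,0,0,0, -0.7,-0.4,0,0,0,0,0, -0.7,-0.4,0,0,0,0,0, -0.7,-0.4,0,0,0,0,0, 0,0,0,0,0,0,0]'
python3 - <<'E'
from h import *
print(env.get_obs()["tool_pos"])
for n in ("side","top"):
    c=env.read_camera(n)
    if n=="side": crop(c,140,190,300,310,5,"pics/s5.png")
    else: crop(c,110,90,270,220,5,"pics/t5.png")
    for q in nuts(c): print(n,np.round(q,1),plane(c,[q[:2]],.010).round(4))
E
```

```text
time_s: 6.42
tool_pos: [0.6272, 0.0666, 0.0066]
tool_rot: [-90.0, -0.0, -13.2]
force: [-0.9, 0.3, 0.1]
grip_width: 0.0002
time_s: 7.55
tool_pos: [0.4799, 0.0097, 0.0623]
tool_rot: [-90.0, 0.1, -13.3]
force: [0.6, -0.6, 0.7]
grip_width: 0.0005
[0.47990766 0.00967389 0.06225298]
side [201.  249.    7.2] [[0.6523 0.0606 0.01  ]]
side [263.5 235.    6.8] [[0.5044 0.0142 0.01  ]]
side [268.8 215.8   5.3] [[ 0.4843 -0.066   0.01  ]]
side [252.   27.5  27.7] [[ 0.3367 -3.9078  0.01  ]]
top [224.6 206.    6.2] [[ 0.4827 -0.0689  0.01  ]]
top [178.3 145.2   6.4] [[0.6523 0.0584 0.01  ]]
top [12.5 10.  16. ] [[1.0718 0.5536 0.01  ]]
```

View pics/s5.png

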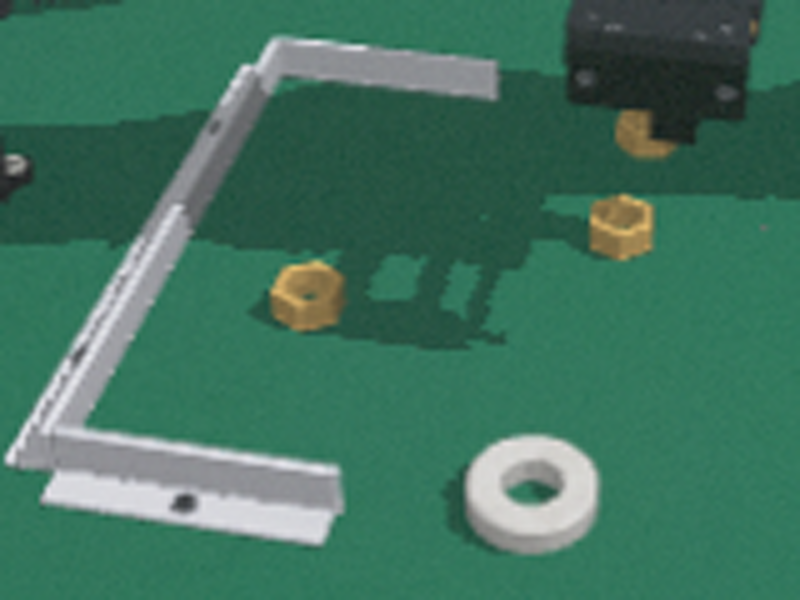

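View pics/t5.png

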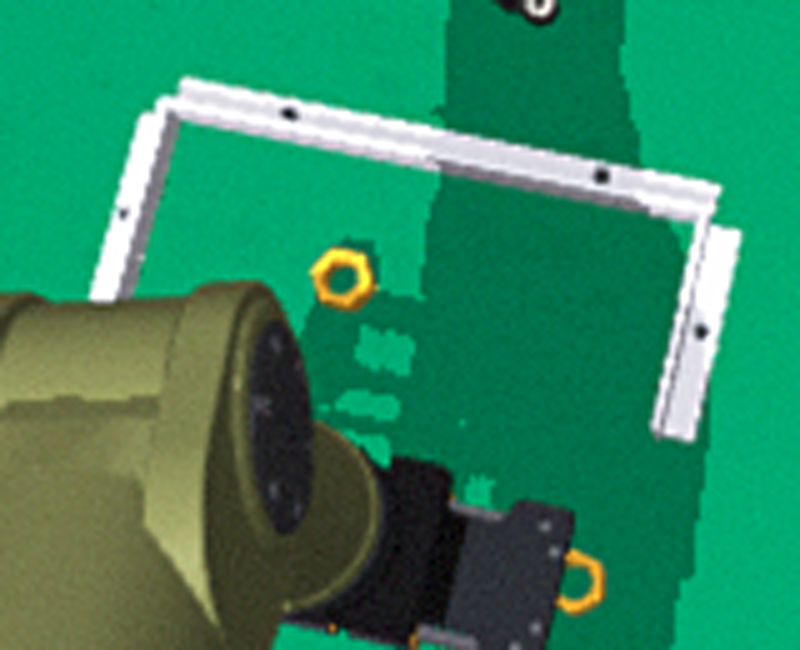

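Nut 1 now lies inside the tray at about (0.652, 0.060), and the others are unmoved. Next is the middle nut.

```bash
python3 -m pendant '[-0.5,0.35,0,0,0,0,0, 0,0,-0.7,0,0,0,0, 0,0,-0.7,0,0,0,0, 0,0,0,0,0,0,0]'
python3 -m pendant '[0.15,-0.035,0,0,0,0,0, 0.15,-0.035,0,0,0,0,0, 0.15,-0.035,0,0,0,0,0, 0.15,-0.035,0,0,0,0,0, 0.15,-0.035,0,0,0,0,0, 0.15,-0.035,0,0,0,0,0, 0.15,-0.035,0,0,0,0,0, 0.15,-0.035,0,0,0,0,0, 0.15,-0.035,0,0,0,0,0]'
python3 - <<'E'
from h import *
print(env.get_obs()["tool_pos"])
c=env.read_camera("side"); crop(c,140,190,300,310,5,"pics/s6.png")
E
```

```text
time_s: 8.15
tool_pos: [0.4614, 0.0249, 0.005]
tool_rot: [-90.1, 0.2, -13.1]
force: [-0.3, -0.5, -0.1]
grip_width: 0.0004
time_s: 9.28
tool_pos: [0.5171, 0.0118, 0.0066]
tool_rot: [-90.0, 0.0, -13.2]
force: [-0.6, -0.1, 0.6]
grip_width: 0.0002
[0.51711319 0.01176318 0.00655225]
```

View pics/s6.png

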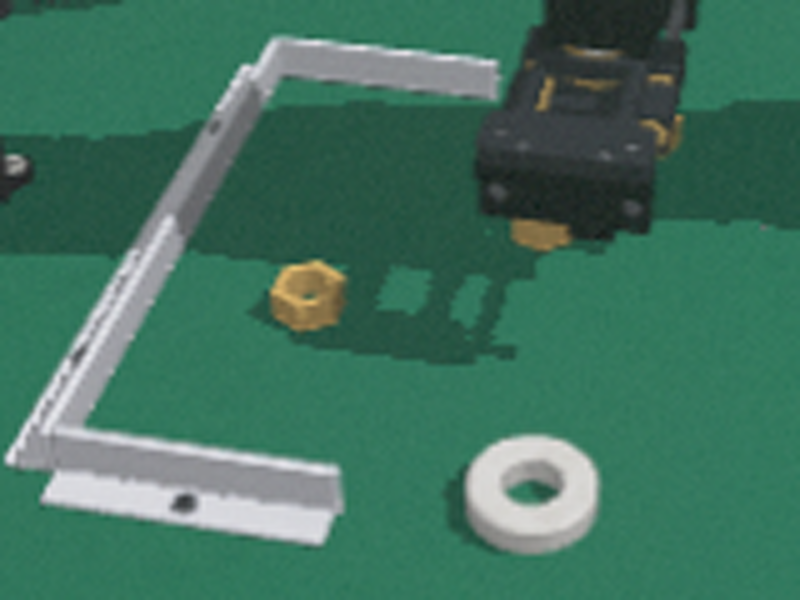

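The nut's edge is at side crop (540,235), riding ahead of the tips.

```bash
python3 -m pendant '[0.15,-0.035,0,0,0,0,0, 0.15,-0.035,0,0,0,0,0, 0.15,-0.035,0,0,0,0,0, 0.15,-0.035,0,0,0,0,0, 0.15,-0.035,0,0,0,0,0, 0.15,-0.035,0,0,0,0,0, 0.15,-0.035,0,0,0,0,0, 0.15,-0.035,0,0,0,0,0]'
python3 - <<'E'
from h import *
print(env.get_obs()["tool_pos"])
c=env.read_camera("side"); crop(c,140,190,300,310,5,"pics/s7.png")
E
```

```text
time_s: 10.32
tool_pos: [0.5651, 0.0005, 0.0065]
tool_rot: [-90.0, 0.0, -13.2]
force: [-0.1, -0.3, -0.8]
grip_width: 0.0006
[5.65102408e-01 5.47886472e-04 6.54782630e-03]
```

View pics/s7.png

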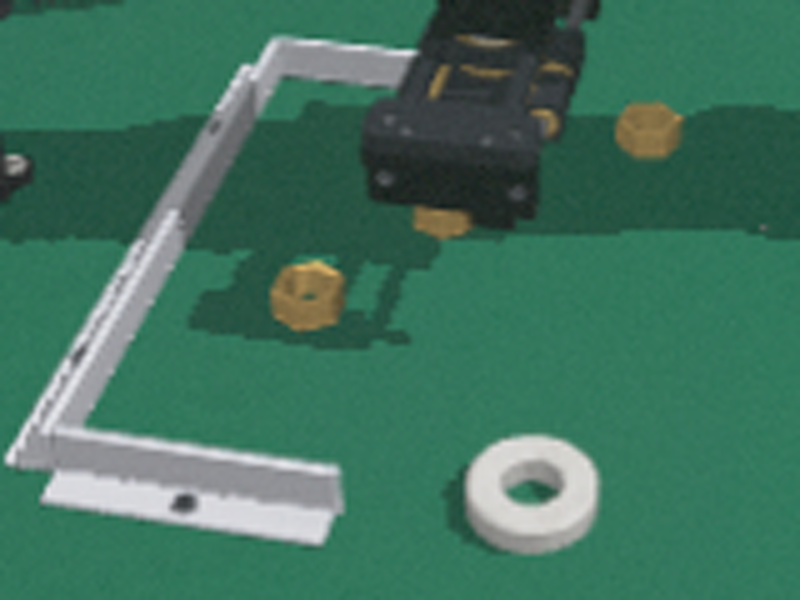

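```bash
python3 -m pendant '[0.15,-0.035,0,0,0,0,0, 0.15,-0.035,0,0,0,0,0, 0.15,-0.035,0,0,0,0,0, 0.15,-0.035,0,0,0,0,0, 0.15,-0.035,0,0,0,0,0, 0.15,-0.035,0,0,0,0,0, 0.15,-0.035,0,0,0,0,0, 0.05,-0.01,0,0,0,0,0, 0,0,0,0,0,0,0]'
python3 -m pendant '[-0.3,0.07,0,0,0,0,0, -0.5,0.12,0,0,0,0,0, 0,0,0.7,0,0,0,0, 0,0,0.7,0,0,0,0, -0.69,-0.32,0,0,0,0.15,0, -0.69,-0.32,0,0,0,0.15,0, -0.69,-0.32,0,0,0,0.15,0, -0.69,-0.32,0,0,0,0.15,0, -0.69,-0.32,0,0,0,0.15,0, 0,0,0,0,0,0,0]'
python3 - <<'E'
from h import *
print(env.get_obs()["tool_pos"])
for n in ("side","top"):
    c=env.read_camera(n)
    if n=="side": crop(c,140,190,300,310,5,"pics/s8.png")
    else: crop(c,110,90,270,220,5,"pics/t8.png")
    for q in nuts(c): print(n,np.round(q,1),plane(c,[q[:2]],.010).round(4))
E
```

```text
time_s: 11.5
tool_pos: [0.6089, -0.0096, 0.0066]
tool_rot: [-90.0, -0.0, -13.2]
force: [0.7, -0.3, 0.7]
grip_width: 0.0006
time_s: 12.75
tool_pos: [0.436, -0.0663, 0.0622]
tool_rot: [-89.9, 0.1, -5.8]
force: [-0.2, 0.2, 0.1]
grip_width: 0.0005
[ 0.43601932 -0.06632005  0.06222321]
side [201.  249.    7.2] [[0.6523 0.0606 0.01  ]]
side [210.8 228.7   6.4] [[ 0.6334 -0.0155  0.01  ]]
side [269.5 215.5   6. ] [[ 0.4823 -0.0672  0.01  ]]
side [252.   27.5  27.7] [[ 0.3367 -3.9078  0.01  ]]
top [205.7 151.2   6.4] [[ 0.6337 -0.0171  0.01  ]]
top [178.2 145.5   6.3] [[0.6515 0.0586 0.01  ]]
top [12.2  8.6 15. ] [[1.0763 0.5547 0.01  ]]
```

View pics/s8.png

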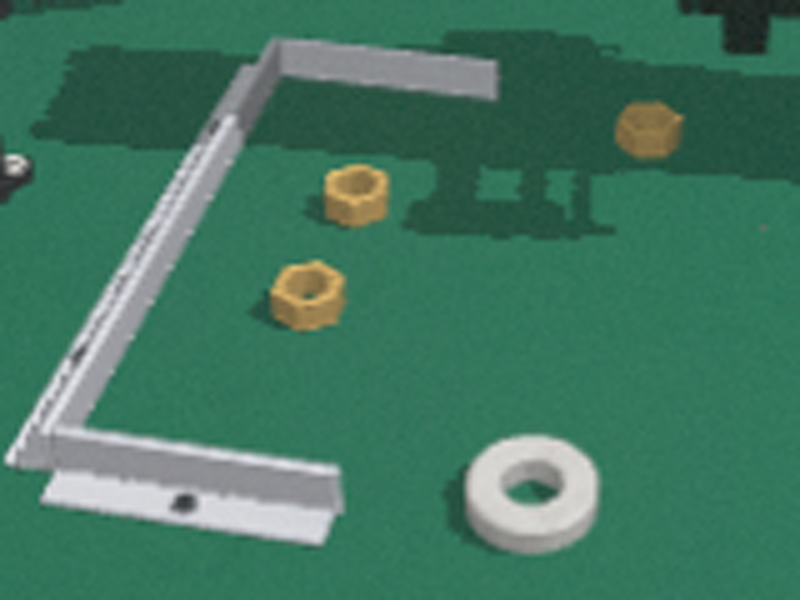

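View pics/t8.png

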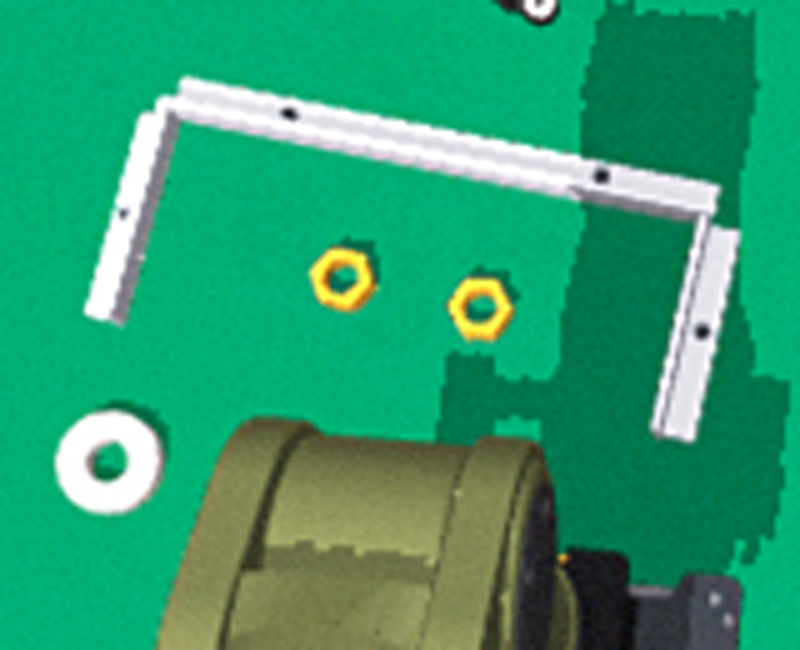

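Nuts 1 and 2 are in the tray and the gauge is unmoved. The last nut is close to the right wall, so I'll push it slightly inward.

```bash
python3 -m pendant '[0,0.05,-0.7,0,0,0,0, 0,0,-0.7,0,0,0,0, 0,0,0,0,0,0,0]'
python3 -m pendant '[0.15,-0.015,0,0,0,0,0, 0.15,-0.015,0,0,0,0,0, 0.15,-0.015,0,0,0,0,0, 0.15,-0.015,0,0,0,0,0, 0.15,-0.015,0,0,0,0,0, 0.15,-0.015,0,0,0,0,0, 0.15,-0.015,0,0,0,0,0, 0.15,-0.015,0,0,0,0,0, 0.15,-0.015,0,0,0,0,0, 0.15,-0.015,0,0,0,0,0]'
python3 - <<'E'
from h import *
print(env.get_obs()["tool_pos"])
c=env.read_camera("side"); crop(c,140,190,300,310,5,"pics/s9.png")
c=env.read_camera("top"); crop(c,110,90,270,220,5,"pics/t9.png")
E
```

```text
time_s: 13.22
tool_pos: [0.4374, -0.0634, 0.005]
tool_rot: [-90.1, 0.2, -5.6]
force: [-0.6, -0.1, -0.4]
grip_width: 0.0004
time_s: 14.48
tool_pos: [0.4991, -0.07, 0.0066]
tool_rot: [-90.0, -0.0, -5.7]
force: [-0.5, 0.6, -0.3]
grip_width: 0.0006
[ 0.4991448  -0.0699554   0.00655157]
```

View pics/s9.png

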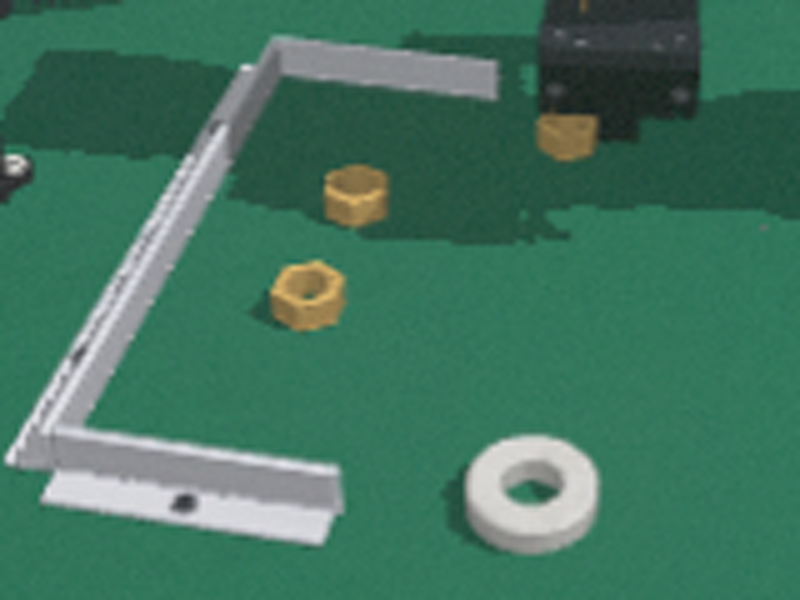

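View pics/t9.png

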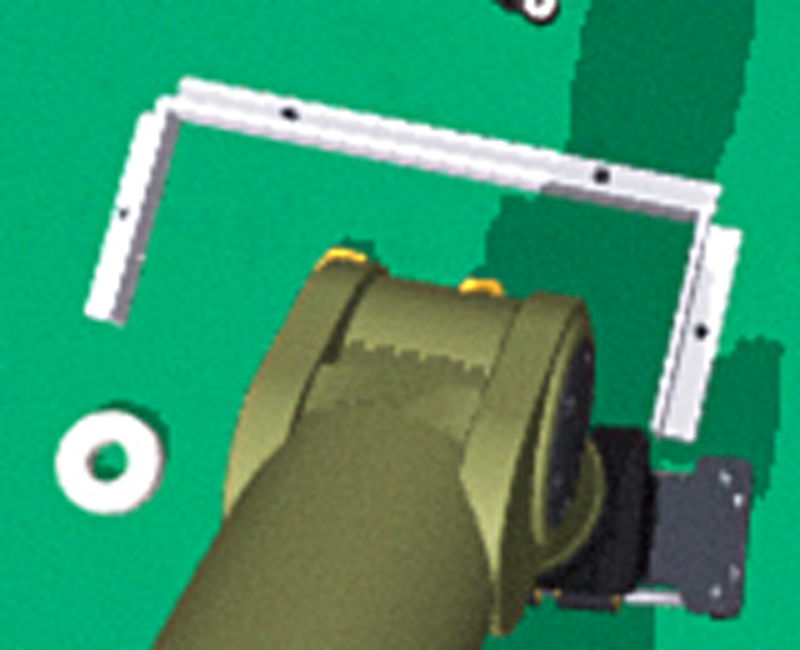

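The nut is flat against the tips at side crop (567,138) and clear of the right wall end at (497,98).

```bash
python3 -m pendant '[0.15,-0.015,0,0,0,0,0, 0.15,-0.015,0,0,0,0,0, 0.15,-0.015,0,0,0,0,0, 0.15,-0.015,0,0,0,0,0, 0.15,-0.015,0,0,0,0,0, 0.15,-0.015,0,0,0,0,0, 0.15,-0.015,0,0,0,0,0, 0.15,-0.015,0,0,0,0,0]'
python3 - <<'E'
from h import *
print(env.get_obs()["tool_pos"])
c=env.read_camera("side"); crop(c,140,190,300,310,5,"pics/s10.png")
E
```

```text
time_s: 15.58
tool_pos: [0.5471, -0.0748, 0.0066]
tool_rot: [-90.0, -0.0, -5.7]
force: [-0.3, 0.5, 0.3]
grip_width: 0.0004
[ 0.54711104 -0.07478404  0.00656399]
```

View pics/s10.png

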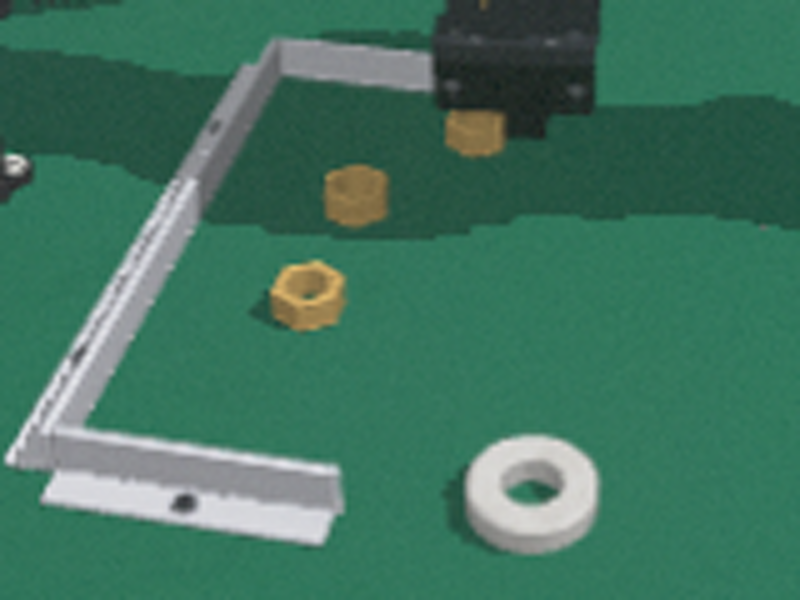

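```bash
python3 -m pendant '[0.15,-0.015,0,0,0,0,0, 0.15,-0.015,0,0,0,0,0, 0.15,-0.015,0,0,0,0,0, 0.15,-0.015,0,0,0,0,0, 0.15,-0.015,0,0,0,0,0, 0.15,-0.015,0,0,0,0,0, 0.15,-0.015,0,0,0,0,0, 0.1,-0.01,0,0,0,0,0, 0,0,0,0,0,0,0]'
python3 -m pendant '[-0.3,0.03,0,0,0,0,0, -0.5,0.05,0,0,0,0,0, 0,0,0.7,0,0,0,0, 0,0,0.9,0,0,0,0, -0.7,-0.5,0.5,0,0,0,0, -0.7,-0.7,0.5,0,0,0,0, -0.5,-0.8,0,0,0,0,0, -0.3,-0.8,0,0,0,0,0, 0,-0.8,0,0,0,0,0, 0,0,0,0,0,0,0]'
python3 - <<'E'
from h import *
print(env.get_obs()["tool_pos"],env.get_obs()["force"])
t=np.array([.654,.021]);a=np.radians(-13.);R=np.array([[np.cos(a),-np.sin(a)],[np.sin(a),np.cos(a)]])
for n in ("side","top"):
    c=env.read_camera(n); 
    if n=="side": crop(c,140,190,300,310,5,"pics/s11.png")
    else: crop(c,110,90,270,220,5,"pics/t11.png")
    cv2.imwrite(f"pics/{n}_full11.png",c["image"][:,:,::-1])
    for q in nuts(c):
        p=plane(c,[q[:2]],.010)[0]; print(n,p.round(4),"tray",((p[:2]-t)@R).round(4))
E
```

```text
time_s: 16.75
tool_pos: [0.5932, -0.0794, 0.0066]
tool_rot: [-90.0, -0.0, -5.7]
force: [0.6, -0.9, -0.6]
grip_width: 0.0003
time_s: 18.0
tool_pos: [0.4712, -0.2226, 0.1107]
tool_rot: [-90.0, -0.0, -5.9]
force: [-0.2, -0.1, -0.3]
grip_width: 0.0008
[ 0.4711672  -0.22264828  0.11071537] [-0.22652252 -0.11186529 -0.26475272]
side [0.6523 0.0606 0.01  ] tray [-0.0106  0.0382]
side [ 0.6334 -0.0155  0.01  ] tray [-0.0119 -0.0402]
side [ 0.6192 -0.0767  0.01  ] tray [-0.0119 -0.103 ]
side [ 0.4242 -3.2958  0.01  ] tray [ 0.5222 -3.2835]
side [ 0.1486 -7.6768  0.01  ] tray [ 1.2392 -7.6142]
top [ 0.4869 -0.1325  0.01  ] tray [-0.1283 -0.1872]
top [ 0.6191 -0.0782  0.01  ] tray [-0.0117 -0.1045]
top [ 0.6337 -0.0171  0.01  ] tray [-0.0112 -0.0417]
top [0.6524 0.0586 0.01  ] tray [-0.01    0.0362]
top [1.0763 0.5547 0.01  ] tray [0.2914 0.6151]
```

View pics/s11.png

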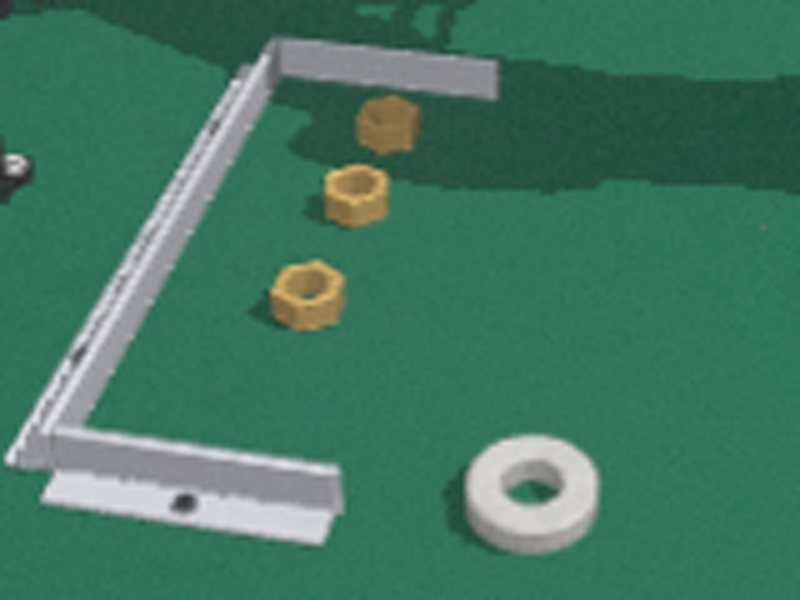

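View pics/t11.png

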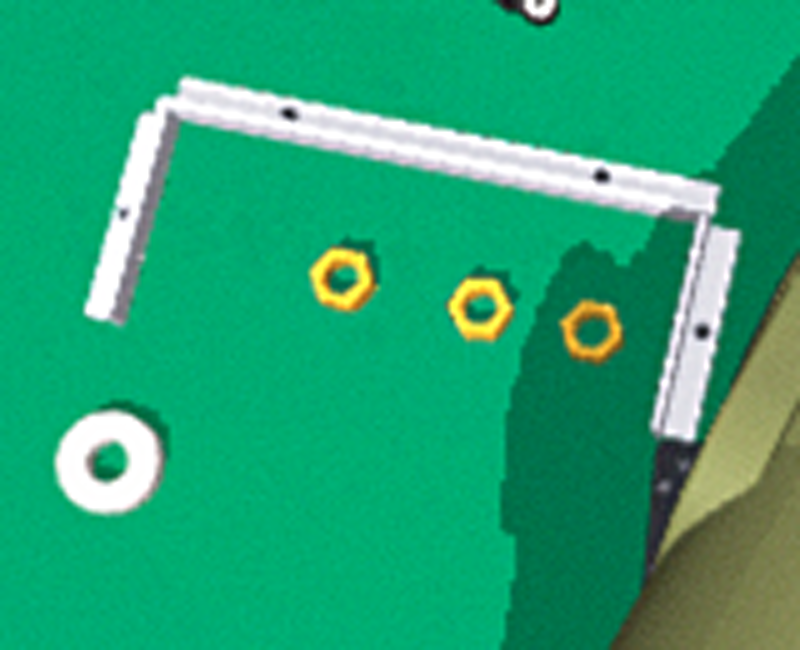

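View pics/top_full11.png

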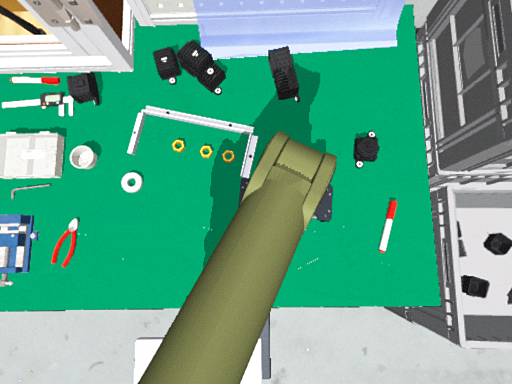

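All three nuts are at tray x of about -11 mm. That leaves 31 mm or more past the front line and about 28 mm or more to the side wall. The gauge (131,182), housing (367,147) and marker (388,225) are where they were, and the arm is clear at z = 0.11 m.

```bash
python3 -c "
from cell import env
print(env.sign_off())"
```

```text
the job is handed in; nothing more can be done
None
```

All three nuts are inside the tray, and I handed the job in at about 18 s. I pushed them one at a time at about 50 mm/s with the tips of the closed fingers. Nothing was pinched or lifted, and the force readings I took stayed within a few newtons.

- **Nuts:** In the last check, both cameras put the nut centres at tray x of about -11 mm, with y at +37, -41 and -104 mm. That is wholly inside, about 31 mm or more past the front line and 28 mm from the nearest side wall. The two views agreed to about 2 mm.
- **Everything else:** By eye, the ring gauge, housing, marker and tray were in the same places in the pictures before and after. The arm was raised and touching nothing at hand-in.
- **Odd readings:** No check failed. The nut finder also marked a few gold-coloured spots on the gripper and in the background, which were not nuts. I took no picture after handing in.

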